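# Index the vial carousel and swing the reader over it

## Task

On the bench stands a small four-spoked carousel with four capped amber vials. Push on its spokes with a fingertip to turn the carousel until the red-capped vial stands on the white index line, in front of the reader post; then push the reader arm round with a fingertip, all the way to its stop, so that the blue reader head hangs over the red-capped vial. Only push, never lift: do not touch the vials, leave them all seated in their cups, do not disturb the other things on the bench, and finish with the hand clear.

Things in the scene. Friction and masses are not known exactly. Their poses are not given: they have to be found in the camera images.
- carousel_foot: fixed grey foot of the carousel: a disc 128 mm across, 8 mm high, with a strip 30 mm wide, 8 mm high running from it to the reader post. Origin under the hub at bench height, on the carousel's axis, z up. Its +x axis runs along the white index line (painted on the strip, 79 to 127 mm from the hub) to the reader post, 145 mm from the hub.
- carousel (a joint): angle of the carousel about its upright axis (rad, 0 at the start, positive anticlockwise seen from above, free to turn one full turn either way). Stiff from friction (about 2 N at a spoke's end turns it), so that it stays where it is left; no detents. At the start one spoke lies over the index line.
- hub (a point): point on the carousel's axis, 28 mm above the bench. The carousel is an aluminium disc 148 mm across, top 22 mm above the bench, hub cone to 40 mm; four spokes 90 degrees apart; midway between the spokes four grey cups, 35 mm across and 38 mm high above the bench, centred 52 mm from the axis (at the start 45 and 135 degrees to either side of the index line).
- spoke_1 (a point): point on the axis of a steel push spoke of the carousel, 100 mm from the carousel's axis and 44 mm above the bench; the spoke is a straight round bar 10 mm thick that rises outward by 1 in 6, free from the disc's rim (74 mm from the axis) to a black ball 18 mm across, 122 mm from the axis and 48 mm high; beneath it is free space down to the bench (except over the strip). Turns with the carousel.
- spoke_2 (a point): point on the axis of a steel push spoke of the carousel, 100 mm from the carousel's axis and 44 mm above the bench; the spoke is a straight round bar 10 mm thick that rises outward by 1 in 6, free from the disc's rim (74 mm from the axis) to a black ball 18 mm across, 122 mm from the axis and 48 mm high; beneath it is free space down to the bench (except over the strip). Turns with the carousel.
- spoke_3 (a point): point on the axis of a steel push spoke of the carousel, 100 mm from the carousel's axis and 44 mm above the bench; the spoke is a straight round bar 10 mm thick that rises outward by 1 in 6, free from the disc's rim (74 mm from the axis) to a black ball 18 mm across, 122 mm from the axis and 48 mm high; beneath it is free space down to the bench (except over the strip). Turns with the carousel.
- spoke_4 (a point): point on the axis of a steel push spoke of the carousel, 100 mm from the carousel's axis and 44 mm above the bench; the spoke is a straight round bar 10 mm thick that rises outward by 1 in 6, free from the disc's rim (74 mm from the axis) to a black ball 18 mm across, 122 mm from the axis and 48 mm high; beneath it is free space down to the bench (except over the strip). Turns with the carousel.
- vial_red_mid (a point): centre (half-way up) of the amber vial with the red cap, loose in one of the four cups (which one varies): 25 mm across, 40 mm high, its top 65 mm above the bench
- vial_white_1_mid (a point): centre (half-way up) of an amber vial with a white cap, loose in another cup; same size
- vial_white_2_mid (a point): centre (half-way up) of an amber vial with a white cap, loose in another cup; same size
- vial_white_3_mid (a point): centre (half-way up) of an amber vial with a white cap, loose in another cup; same size
- reader_post (a point): point on the axis of the upright steel reader post (16 mm thick, with a black boss 28 mm across from 76 to 98 mm above the bench), at the height of the reader arm's axis, 87 mm above the bench
- reader_arm (a joint): angle of the reader arm about the post (rad): 0 to 0.3 at the start (swung away from the carousel), 2.0 at its stop, where the arm lies over the index line and points at the carousel's axis. Grows as the arm turns clockwise seen from above. Friction holds it where it is left (about 2.5 N at the middle turns it).
- reader_arm_middle (a point): point in the middle of the reader arm, a level aluminium bar 12 mm wide and 12 mm high, its axis 87 mm above the bench; this point is 52 mm from the post's axis; the bar is free from 14 to 78 mm from it. Turns with the arm.
- reader_head (a point): centre of the underside of the blue round reader head (30 mm across, from 73 to 97 mm above the bench, a black button on top to 100 mm) at the end of the reader arm, 93 mm from the post's axis; it passes clear above the vials and the spokes
- balance_corner (a point): bystander: top front right corner (as the robot sees it) of the tall glass shield of the analytical balance to the left of the carousel, 310 mm above the bench; the shield reaches 170 mm to the left and 190 mm away from the robot from here, and its low display part 100 mm towards the robot, about 60 mm high
- tip_box: bystander: blue pipette tip box with a clear lid, 86x124x70 mm, origin under its centre
- beaker_50: bystander: small glass beaker, 49 mm across, 58 mm high, origin under its centre
- marker_black: bystander: black marker pen lying down, 133 mm long, 12 mm thick, origin under its centre
- petri_pile_3: bystander: pile of three clear petri dishes, 64 mm across, 46 mm high, origin under its centre

How it is judged:
By the outcome, as a careful person would: the job done as asked, in the order asked, and still so for the second after the job is handed in, with the robot touching nothing.
It also fails if it takes over 72 s, if anything falls off the work surface, if the arm or the gripper's body presses on something with over 40 N, if the wrist force passes 120 N, or if a joint passes its speed limit or range.

## Robot

A 6-joint arm with a two-finger parallel gripper is mounted at the origin on a cart in front of the work surface, level with it; the furniture and walls round the work are solid. World frame = base frame: x ahead of the robot, y to its left, z up, the work surface at z = 0. Lengths are in m, angles in rad, forces in N, time in s.
With the tool pointing down it reaches from about 0.25 to 0.775 m from the base axis. Payload 4 kg.
Tool frame: the origin (TCP) lies midway between the tips of the shut fingers; the grasp point (between the pads) lies grip_point_offset behind it (grip_point_offset is the distance from the TCP to the grasp point, in m); z points along the fingers, y is the line along which they close (so a half turn about z gives the same grasp; the last joint's range is limited). The gripper opens to 94 mm and grips with 3 to 60 N. Pads are 16 mm wide; open, the fingers measure 119 mm over their backs; the gripper's body (75 mm by 177 mm) begins 78 mm behind the grasp point.
Start: joints at [1.029, 0.087, 1.371, -0, 1.684, -0.103], TCP at [0.234, 0.498, 0.206] pointing down, gripper open.
Joint ranges: [-3.1, 3.1], [-0.76, 2.03], [0.27, 2.55], [-1.08, 4.22], [0.17, 2.65], [-2.57, 2.57]. Speed limits (rad/s): [2.79, 2.79, 3.14, 3.14, 3.14, 3.14].

## Interface

Orientations are given as [roll, pitch, yaw] about the fixed x, y, z axes, in that order (R = Rz(yaw) Ry(pitch) Rx(roll)).
In Python, from bench import * gives the robot as it stands. The module is installed in compiled form; this text tells all that it offers.
- The arm moves only by the tool apply_moves, never from a script. Its argument "commands" is a list of rows, each a list of 7 numbers: the turn, a rotation vector about the world's x, y, z in rad, then the shift along the world's x, y, z in m, then the opening in per cent of the stroke, from 0 (shut) to 100 (fully open). In form: [[ax, ay, az, x, y, z, jaw], ...]. A call has exactly 5 rows; each row is the pose to reach, as a shift and turn from the pose commanded when the call began; what a row does not reach only later rows make up. A row lasts 1/10 s, in which the tool goes at most 50 mm and 8.59 degrees, less where a joint would pass 70% of its speed; a pose out of reach is approached as far as the arm can. A call with a gripper value outside its range is refused whole. The fingers move at their own pace and stop on an object; the grip force is fixed at half the most. Time passes only in rows, so rows that repeat a pose let the fingers close, or fill a call up. It gives the time, the measured TCP pose, the force, the opening and the grip force at its end, in the units of the state.
- get_obs(): the state, without advancing time (a new reading comes with each control period).
- snapshot(name): name is "scene" or "top"; returns a dict with "pixels" (420x560x3 uint8, red, green, blue), "vertical_fov" (degrees; the focal length in pixels is half the picture's height over the tangent of half this angle, whatever the lens; pixels are square), "cx", "cy" (the principal point, pixels), "k1" (the pictures are not rectified: a ray, as slopes to the right and down, at radius r is drawn at 1 + k1 r^2 times it, then the intrinsics apply), "rvec" (rotation vector, rad) and "tvec" (3), from world to camera coordinates, as OpenCV has them. Camera axes: x right, y down, z forward; pixel columns grow to the right and rows downward; lengths in m; the calibration is good to about 2 mm. A picture is of the moment at which its call begins. There is no depth.
- close_job(): hands the job in; it is judged then, once.
Trained networks look in the newest picture that a camera, given by its name, has taken for a name from the list of things; names that differ only in an ending like _2 or _b are one class to them, and where a whole thing is asked for, a point or a joint stands for the part that bears it (a point fixed in the world has none). Each returns a list of dicts, best first, with "score" (0 to 1); they miss things now and then, are a little off and sometimes report something else, mostly with a low value. They report only what shows in the picture. A call takes as long as a camera call.
- masks_of(camera, query): "mask" (420x560 bool, what is visible of it) and "extent" ([left, top, right, bottom] in pixels, round what is visible of it).
- place_of(camera, query): "pixel" ([column, row] in pixels: a listed point, or the origin of a listed thing).
The state is a dict: "time": time; "joint_positions": joint angles; "qvel": joint speeds; "joint_torque": joint torques, N m; "tool_pos": TCP position; "ee_rot": TCP orientation; "wrist_force": force on the tool from outside, world axes, zero at the start; "wrist_torque": the same for the moment, N m; "width": finger opening in m; "finger_force": force on a finger pad.
Only numpy, scipy, OpenCV 4.12 (cv2) and the standard library are available. Lean on these libraries where they do the work, as an engineer would, in place of code of your own. Each camera call takes 0.05 s, during which the arm holds its last target. There are 200 camera calls.

## Working session

There is one attempt and no reset: what is moved stays moved. The work goes in short steps, Python scripts to look and compute and a tool call to move; the robot and the scene stay as the last step left them, time stands still between calls to the robot, and variables do not carry over. Pictures are saved under pics/ and viewed, at most 10 in all, crops included, and the job is handed in when it is done.

Besides the shell and the picture viewer there is one more tool, called after "Emit:" as name([rows], argument=value, ...), one row to a line, values as JSON. apply_moves: Moves the arm, as the interface text tells. Its arguments: {"type":"object","properties":{"commands":{"type":"array"}},"required":["commands"]}

```bash
mkdir -p pics
cat > h.py <<'E'
from bench import *
import numpy as np, cv2
from scipy.optimize import least_squares
S={}
def snap(c):
    S[c]=snapshot(c); return S[c]
def cam(s):
    f=210/np.tan(np.radians(s["vertical_fov"])/2)
    R=cv2.Rodrigues(np.array(s["rvec"],float))[0]; return f,R,np.array(s["tvec"],float)
def ray(s,p):
    f,R,t=cam(s); d=np.array([(p[0]-s["cx"])/f,(p[1]-s["cy"])/f]); u=d.copy()
    for _ in range(20): u=d/(1+s["k1"]*(u@u))
    return -R.T@t, R.T@np.array([u[0],u[1],1.])
def atz(s,p,z):
    o,d=ray(s,p); return o+d*(z-o[2])/d[2]
def tri(ps):
    A=np.zeros((3,3));b=np.zeros(3)
    for c,p in ps:
        o,d=ray(S[c],p);d/=np.linalg.norm(d);M=np.eye(3)-np.outer(d,d);A+=M;b+=M@o
    return np.linalg.solve(A,b)
def proj(s,X):
    f,R,t=cam(s);c=R@np.array(X,float)+t;u=c[:2]/c[2];u=u*(1+s["k1"]*(u@u));return u*f+[s["cx"],s["cy"]]
E
python3 - <<'E'
from h import *
for c in("scene","top"):
    s=snap(c); cv2.imwrite(f"pics/{c}0.png",s["pixels"][:,:,::-1]); print(c,-cam(s)[1].T@cam(s)[2])
Z=dict(hub=.028,spoke_1=.044,vial_red_mid=.045,vial_white_1_mid=.045,reader_post=.087,reader_arm_middle=.087,reader_head=.073,balance_corner=.31,tip_box=0,beaker_50=0,marker_black=0,petri_pile_3=0,carousel_foot=0)
for n,z in Z.items():
    r={}
    for c in S:
        r[c]=place_of(c,n)
        for d in r[c][:5]: print(n,c,round(d["score"],2),np.round(d["pixel"]),np.round(atz(S[c],d["pixel"],z),3)[:2])
    if r["scene"] and r["top"]: print("  tri",np.round(tri([(c,r[c][0]["pixel"]) for c in S]),3))
o=get_obs();print(o["tool_pos"],o["ee_rot"],o["width"],o["time"])
E
```

```text
scene [0.19010782 0.73070268 1.09750725]
top [0.38856866 0.0778786  1.23166923]
hub scene 0.97 [306. 220.] [ 0.515 -0.075]
hub top 0.63 [326. 228.] [ 0.521 -0.083]
hub top 0.28 [372. 262.] [ 0.419 -0.218]
  tri [ 0.521 -0.086  0.013]
spoke_1 scene 0.96 [279. 228.] [0.565 0.005]
spoke_1 scene 0.7 [327. 235.] [ 0.43  -0.041]
spoke_1 scene 0.65 [283. 195.] [ 0.615 -0.119]
spoke_1 scene 0.64 [331. 204.] [ 0.469 -0.156]
spoke_1 top 0.83 [297. 211.] [0.571 0.003]
spoke_1 top 0.82 [312. 256.] [ 0.437 -0.038]
spoke_1 top 0.72 [358. 242.] [ 0.475 -0.174]
spoke_1 top 0.45 [226. 279.] [0.372 0.213]
  tri [0.569 0.001 0.038]
vial_red_mid scene 0.46 [308. 203.] [ 0.534 -0.126]
vial_red_mid scene 0.19 [322. 216.] [ 0.473 -0.096]
vial_red_mid top 0.41 [341. 220.] [ 0.543 -0.126]
  tri [ 0.539 -0.128  0.041]
vial_white_1_mid scene 0.47 [303. 225.] [ 0.507 -0.038]
vial_white_1_mid top 0.6 [308. 232.] [ 0.508 -0.028]
  tri [ 0.505 -0.027  0.06 ]
reader_post scene 0.77 [343. 186.] [ 0.453 -0.202]
reader_post scene 0.66 [214. 229.] [0.711 0.122]
reader_post top 0.77 [372. 246.] [ 0.461 -0.207]
reader_po
[... 470 characters left out ...]
158.] [0.656 0.073]
tip_box scene 0.68 [303. 317.] [0.384 0.208]
tip_box top 0.88 [226. 275.] [0.382 0.217]
  tri [0.382 0.215 0.015]
beaker_50 top 0.42 [274. 158.] [0.747 0.072]
marker_black scene 0.72 [264. 376.] [0.396 0.398]
petri_pile_3 scene 0.54 [228. 208.] [ 0.763 -0.024]
petri_pile_3 top 0.46 [304. 151.] [ 0.77  -0.026]
petri_pile_3 top 0.28 [326. 232.] [ 0.513 -0.087]
  tri [ 0.769 -0.027 -0.006]
carousel_foot scene 0.73 [264. 376.] [0.398 0.398]
carousel_foot scene 0.69 [306. 224.] [ 0.515 -0.081]
carousel_foot top 0.71 [273. 157.] [0.751 0.074]
  tri [ 0.711  0.14  -0.573]
[0.23367003 0.49791864 0.20553044] [ 3.14146392e+00 -1.43841685e-06  2.70283881e+00] 0.09421388318165888 1.4
```

Run:
```python
import cv2
a=cv2.imread("pics/scene0.png")[140:400,180:420];b=cv2.imread("pics/top0.png")[110:330,200:420]
cv2.imwrite("pics/s1.png",cv2.resize(a,None,fx=2.3,fy=2.3,interpolation=2));cv2.imwrite("pics/t1.png",cv2.resize(b,None,fx=2.7,fy=2.7,interpolation=2))
```

```text
(no output)
```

View pics/s1.png

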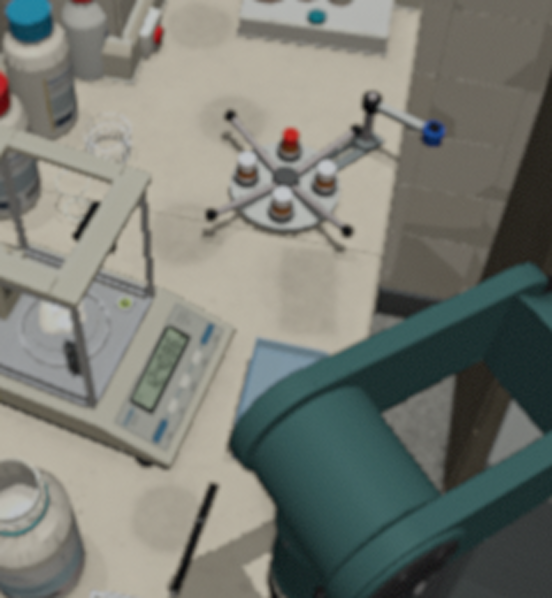

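View pics/t1.png

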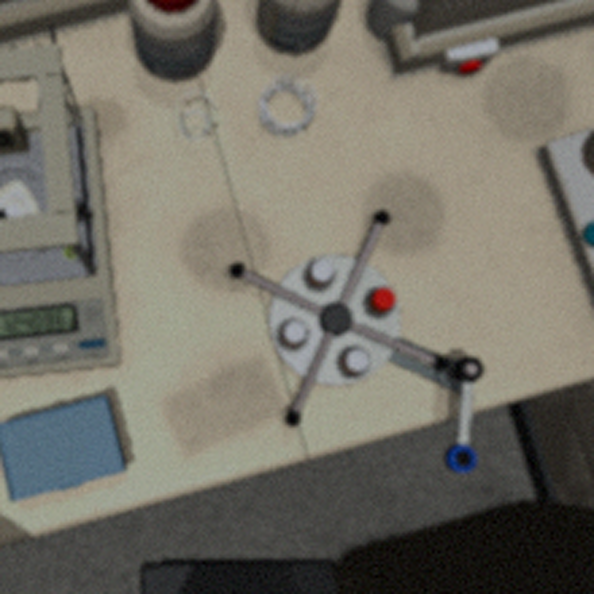

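The scene crop shows the spoke balls at about (230,115), (212,215), (347,231) and (357,131). The red cap is one cup anticlockwise of the index line, so the carousel needs a turn of about 45° clockwise. The top crop agrees: balls at (382,217), (237,270), (292,418) and (442,363), with the post at (466,369).

```bash
cat >> h.py <<'E'
def fit(obs,x0):
    # obs: (camera snapshot,pixel,kind,k); params hubx,huby,index angle,carousel angle
    def P(x,kind,k):
        hx,hy,a,th=x[:4]; n=lambda r,b,z:[hx+r*np.cos(b),hy+r*np.sin(b),z]
        if kind=="ball": return n(.122,a+th+k*np.pi/2,.048)
        if kind=="spoke": return n(.1,a+th+k*np.pi/2,.044)
        if kind=="hub": return n(0,0,.028)
        if kind=="hubtop": return n(0,0,.040)
        if kind=="post": return n(.145,a,.087)
        if kind=="red": return n(.052,a+th+np.pi/4,.045)
        b=a+np.pi+2.0-x[4]
        q=n(.145,a,.087)
        if kind=="mid": return [q[0]+.052*np.cos(b),q[1]+.052*np.sin(b),.087]
        if kind=="head": return [q[0]+.093*np.cos(b),q[1]+.093*np.sin(b),.073]
    f=lambda x:np.concatenate([proj(s,P(x,kd,k))-p for s,p,kd,k in obs])
    r=least_squares(f,x0,loss="soft_l1",f_scale=1.5);return r.x,f(r.x).reshape(-1,2)
E
python3 - <<'E'
from h import *
s=snap("scene");t=snap("top")
c=lambda L,ox,oy,f:[np.array([ox+u/f-.5,oy+v/f-.5]) for u,v in L]
sb=c([(357,131),(230,115),(212,215),(347,231)],180,140,2.3)
tb=c([(442,363),(382,217),(237,270),(292,418)],200,110,2.7)
ob=[(s,p,"ball",k) for k,p in enumerate(sb)]+[(t,p,"ball",k) for k,p in enumerate(tb)]
add=lambda S_,p,kd,k=0: ob.append((S_,np.array(p,float),kd,k))
add(s,(306,220),"hub");add(t,(326,228),"hub");add(s,(343,186),"post");add(t,(372,246),"post")
add(s,(308,203),"red");add(t,(341,220),"red")
add(s,(355,191),"mid");add(t,(373,265),"mid");add(s,(370,201),"head");add(t,(369,281),"head")
x,e=fit(ob,[.52,-.086,-2.03,0,.1]);print(np.round(x,4));print(np.round(e,1).tolist())
i=[[j for j in range(len(ob)) if ob[j][0] is S_] for S_ in(s,t)]
for j in i: print(np.round(fit([ob[q] for q in j],x)[0],4))
print("corner",atz(s,(244,218),.31))
try: print(grip_point_offset)
except NameError as q: print(q)
E
```

```text
[ 0.5219 -0.0782 -2.0285  0.0152  0.069 ]
[[0.0, -0.4], [0.7, 0.5], [0.1, -0.0], [0.5, 0.2], [-0.6, 0.3], [0.2, 0.3], [0.1, 0.1], [0.2, 0.3], [-2.0, -1.9], [-2.0, -0.4], [-0.9, -1.2], [0.7, 1.4], [-1.9, -1.3], [-0.0, 1.0], [2.1, 0.8], [-1.3, 0.7], [-1.5, -0.5], [0.7, -0.7]]
[ 0.5204 -0.0769 -2.0324  0.0124  0.0417]
[ 0.5228 -0.0787 -2.0265  0.0174  0.0795]
corner [0.55345308 0.19909221 0.31      ]
0.0188
```

Emit:
apply_moves([
  [0, 0, 0, 0.015, -0.047, 0, 0],
  [0, 0, 0, 0.03, -0.094, 0, 0],
  [0, 0, 0, 0.045, -0.141, 0, 0],
  [0, 0, 0, 0.06, -0.188, 0, 0],
  [0, 0, 0, 0.075, -0.235, 0, 0],
])

```text
time: 2.0
tool_pos: [0.3088, 0.2612, 0.2057]
ee_rot: [3.141, 0.001, 2.704]
wrist_force: [0.7, 0.0, 0.5]
width: 0.0579
finger_force: 0.0
```

Emit:
apply_moves([
  [0, 0, 0, 0.015, -0.047, 0, 0],
  [0, 0, 0, 0.03, -0.094, 0, 0],
  [0, 0, 0, 0.045, -0.141, 0, 0],
  [0, 0, 0, 0.06, -0.188, 0, 0],
  [0, 0, 0, 0.075, -0.235, 0, 0],
])

```text
time: 2.5
tool_pos: [0.3839, 0.026, 0.206]
ee_rot: [3.141, 0.002, 2.703]
wrist_force: [1.6, 0.6, -0.3]
width: 0.0174
finger_force: 0.0
```

Emit:
apply_moves([
  [0, 0, 0, 0.016, -0.045, -0.01, 0],
  [0, 0, 0, 0.033, -0.085, -0.04, 0],
  [0, 0, 0, 0.034, -0.101, -0.08, 0],
  [0, 0, 0, 0.034, -0.101, -0.1, 0],
  [0, 0, 0, 0.034, -0.101, -0.1, 0],
])

```text
time: 3.0
tool_pos: [0.415, -0.073, 0.1019]
ee_rot: [-3.141, -0.008, 2.701]
wrist_force: [-0.2, -0.1, 0.7]
width: 0.0008
finger_force: 0.0
```

Emit:
apply_moves([
  [0, 0, 0, 0, 0, -0.035, 0],
  [0, 0, 0, 0, 0, -0.06, 0],
  [0, 0, 0, 0, 0, -0.077, 0],
  [0, 0, 0, 0, 0, -0.077, 0],
  [0, 0, 0, 0, 0, -0.077, 0],
])

```text
time: 3.5
tool_pos: [0.4188, -0.073, 0.0302]
ee_rot: [3.141, 0.002, 2.704]
wrist_force: [0.5, -0.2, 0.4]
width: 0.0006
finger_force: 0.0
```

Run:
```python
from h import *
o=get_obs();print(o["tool_pos"],o["ee_rot"],o["wrist_force"])
s=snap("scene");t=snap("top")
a=cv2.resize(s["pixels"][160:270,250:400,::-1],None,fx=2.6,fy=2.6,interpolation=2)
b=cv2.resize(t["pixels"][180:290,270:420,::-1],None,fx=2.6,fy=2.6,interpolation=2)
cv2.imwrite("pics/s2.png",np.hstack([a,b]))
H=np.array([.522,-.078]);p0=np.array([.4177,-.0731])
for D in(0,15,30,45):
  A=np.radians(154.6-D);p=H+.097*np.array([np.cos(A),np.sin(A)])+.0175*np.array([-np.sin(A),np.cos(A)]);print(D,p,p-p0)
```

```text
[ 0.41881587 -0.07304493  0.03015762] [3.14115162e+00 2.40188722e-03 2.70366374e+00] [ 0.5235507  -0.18947781  0.38070824]
0 [ 0.42687011 -0.05220166] [0.00917011 0.02089834]
15 [ 0.43678869 -0.02845929] [0.01908869 0.04464071]
30 [ 0.45251427 -0.00809304] [0.03481427 0.06500696]
45 [0.47297519 0.00750917] [0.05527519 0.08060917]
```

View pics/s2.png

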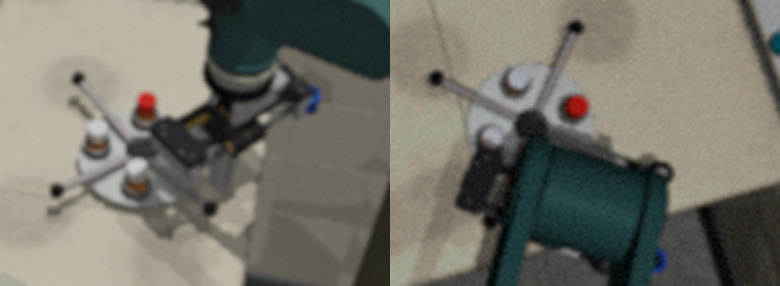

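The finger stands on the right side of the near spoke, whose ball is at about (210,208) in the scene half, and nothing has moved yet. Next I'll push along the arc.

Emit:
apply_moves([
  [0, 0, 0, 0.005, 0.011, 0, 0],
  [0, 0, 0, 0.009, 0.021, 0, 0],
  [0, 0, -0.087, 0.012, 0.029, 0, 0],
  [0, 0, -0.175, 0.015, 0.037, 0, 0],
  [0, 0, -0.262, 0.019, 0.0445, 0, 0],
])

```text
time: 4.1
tool_pos: [0.4376, -0.0284, 0.0294]
ee_rot: [-3.141, 0.002, 2.438]
wrist_force: [-0.9, -3.1, 1.4]
width: 0.0006
finger_force: 1.2
```

Emit:
apply_moves([
  [0, 0, -0.087, 0.0047, 0.0073, 0, 0],
  [0, 0, -0.175, 0.01, 0.0142, 0, 0],
  [0, 0, -0.262, 0.0157, 0.0205, 0, 0],
  [0, 0, -0.349, 0.022, 0.0265, 0, 0],
  [0, 0, -0.436, 0.029, 0.0315, 0, 0],
])

```text
time: 4.6
tool_pos: [0.4659, 0.0034, 0.029]
ee_rot: [-3.141, 0.001, 2.002]
wrist_force: [-1.7, -1.5, 1.3]
width: 0.0006
finger_force: 1.1
```

```bash
cat > m.py <<'E'
from h import *
import sys
o=get_obs();print(o["tool_pos"],o["ee_rot"],o["wrist_force"])
s=snap("scene");t=snap("top");ob=[]
H=np.array([.522,-.078]);a=-2.013
for c in S:
  for d in place_of(c,"spoke_1")[:4]:
    p=atz(S[c],d["pixel"],.044)[:2]-H; r=np.hypot(*p); w=np.degrees(np.arctan2(p[1],p[0])-a)
    print(c,round(d["score"],2),"r",round(r,3),"rel index mod90",round(w%90,1))
  for n in("vial_red_mid","reader_head","reader_arm_middle","vial_white_1_mid"):
    for d in place_of(c,n)[:3]:
      p=atz(S[c],d["pixel"],.073 if "head" in n else .087 if "arm" in n else .045)[:2]-H; print(c,n,round(d["score"],2),"r",round(np.hypot(*p),3),"rel",round((np.degrees(np.arctan2(p[1],p[0])-a)+180)%360-180,1))
a_=cv2.resize(s["pixels"][160:270,250:400,::-1],None,fx=2.6,fy=2.6,interpolation=2)
b=cv2.resize(t["pixels"][180:290,270:420,::-1],None,fx=2.6,fy=2.6,interpolation=2)
cv2.imwrite(sys.argv[1],np.hstack([a_,b]))
E
python3 m.py pics/s3.png
```

```text
[0.46588937 0.00341803 0.02899876] [-3.14068093e+00  1.16382500e-03  2.00210662e+00] [-1.65678267 -1.54497704  1.3304384 ]
scene 0.89 r 0.104 rel index mod90 43.4
scene 0.88 r 0.095 rel index mod90 45.2
scene 0.64 r 0.102 rel index mod90 56.8
scene vial_red_mid 0.18 r 0.096 rel -44.5
scene reader_head 0.49 r 0.189 rel -25.8
scene reader_arm_middle 0.5 r 0.171 rel -19.3
scene vial_white_1_mid 0.4 r 0.052 rel 170.7
top 0.83 r 0.093 rel index mod90 45.9
top vial_red_mid 0.47 r 0.054 rel -5.6
top reader_head 0.69 r 0.195 rel -25.9
top reader_arm_middle 0.57 r 0.23 rel 130.7
top reader_arm_middle 0.54 r 0.168 rel -16.6
top vial_white_1_mid 0.5 r 0.265 rel 149.0
top vial_white_1_mid 0.19 r 0.319 rel -127.1
```

View pics/s3.png

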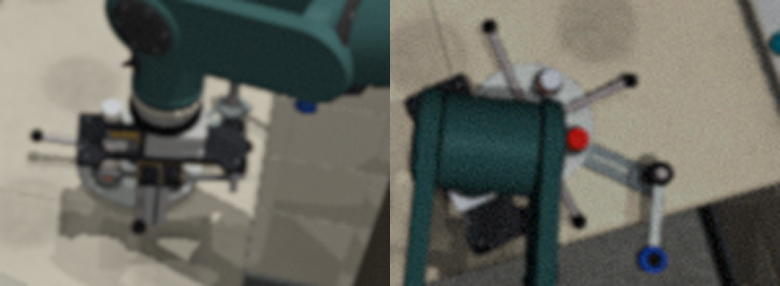

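The red cap is at (577,140), close to the index strip. The balls are at (489,26), (629,80) and (579,222) in the top half, and at (37,135) and (138,227) in the scene half. I'll work out the angle from these.

```bash
cat > ang.py <<'E'
from h import *
def ang(tb,sb):
  s=snap("scene");t=snap("top");H=[.5219,-.0782]
  for S_,L,ox,oy in((t,tb,270,180),(s,sb,250,160)):
    for k,u,v in L:
      p=atz(S_,(ox+u/2.6-.5,oy+v/2.6-.5),.048)[:2]-H
      print(k,round(np.hypot(*p),4),round((np.degrees(np.arctan2(p[1],p[0])+2.013)-90*k+180)%360-180,2))
E
python3 -c "
from ang import *
ang([(2,99,26),(1,239,80),(0,189,222)],[(2,37,135),(3,138,227)])"
```

```text
2 0.123 -41.25
1 0.1211 -40.82
0 0.1218 -41.47
2 0.1234 -40.84
3 0.1223 -41.19
```

Emit:
apply_moves([
  [0, 0, -0.034, 0.003, 0.002, 0, 0],
  [0, 0, -0.068, 0.0058, 0.0036, 0, 0],
  [0, 0, -0.068, 0.0058, 0.0036, 0, 0],
  [0, 0, -0.068, 0.0058, 0.0036, 0, 0],
  [0, 0, -0.068, -0.006, -0.001, 0, 0],
])

```text
time: 5.8
tool_pos: [0.4604, 0.002, 0.0287]
ee_rot: [3.14, 0.0, 1.938]
wrist_force: [-0.2, 0.6, 0.3]
width: 0.0005
finger_force: 0.0
```

Emit:
apply_moves([
  [0, 0, 0, -0.008, -0.002, 0, 0],
  [0, 0, 0, -0.008, -0.002, 0.03, 0],
  [0, 0, 0, -0.008, -0.002, 0.08, 0],
  [0, 0, 0, -0.008, -0.002, 0.12, 0],
  [0, 0, 0, -0.04, -0.02, 0.14, 0],
])

```text
time: 6.3
tool_pos: [0.4223, -0.0179, 0.1727]
ee_rot: [3.134, 0.003, 1.939]
wrist_force: [-0.6, -0.5, -0.2]
width: 0.0007
finger_force: 0.0
```

Emit:
apply_moves([
  [0, 0, 0, -0.04, -0.01, 0, 0],
  [0, 0, 0, -0.08, -0.02, 0, 0],
  [0, 0, 0, -0.12, -0.03, 0, 0],
  [0, 0, 0, -0.13, -0.03, 0, 0],
  [0, 0, 0, -0.13, -0.03, 0, 0],
])

```text
time: 6.8
tool_pos: [0.289, -0.0482, 0.1686]
ee_rot: [3.139, 0.002, 1.935]
wrist_force: [-0.3, 0.0, 0.4]
width: 0.0008
finger_force: 0.0
```

```bash
python3 m.py pics/s4.png
```

```text
[ 0.28895036 -0.04815613  0.16864663] [3.13912183e+00 1.55969759e-03 1.93504581e+00] [-0.31285867  0.03017275  0.43052316]
scene 0.96 r 0.107 rel index mod90 45.1
scene 0.87 r 0.106 rel index mod90 39.7
scene 0.61 r 0.096 rel index mod90 51.8
scene 0.59 r 0.096 rel index mod90 41.4
scene vial_red_mid 0.51 r 0.058 rel -0.6
scene reader_head 0.67 r 0.192 rel -28.5
scene reader_arm_middle 0.58 r 0.16 rel -21.2
scene vial_white_1_mid 0.55 r 0.043 rel -176.4
top 0.72 r 0.092 rel index mod90 43.6
top 0.7 r 0.113 rel index mod90 47.6
top 0.65 r 0.099 rel index mod90 42.9
top 0.6 r 0.108 rel index mod90 43.8
top vial_red_mid 0.57 r 0.044 rel -2.9
top reader_head 0.84 r 0.194 rel -29.0
top reader_arm_middle 0.87 r 0.162 rel -15.1
top vial_white_1_mid 0.64 r 0.055 rel -172.7
```

View pics/s4.png

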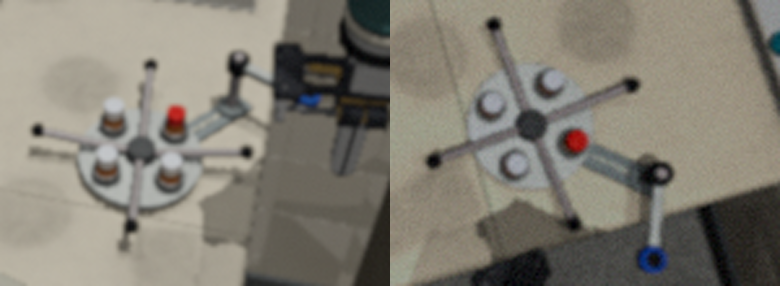

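All four vials are seated, with the red cap at (577,140) beside the strip. Top balls are at (493,24), (631,85), (573,224) and (433,160). I'll check the angle against these and the reference start.

```bash
python3 -c "
from ang import *
ang([(2,103,24),(1,241,85),(0,183,224),(3,43,160)],[(2,37,130),(3,131,226),(0,246,152),(1,151,65)])
a=-2.013;d=np.array([np.cos(a),np.sin(a)]);n=np.array([-d[1],d[0]])
for c in S:
  g=S[c]['pixels'].astype(float).mean(2).astype(np.float32)
  for r in(.083,.088,.093,.098,.103,.108):
    L=np.arange(-13,14,1)
    q=np.array([proj(S[c],[*(np.array([.5219,-.0782])+r*d+l*.001*n),.008]) for l in L]).astype(np.float32)
    v=cv2.remap(g,q[None,:,0],q[None,:,1],1)[0]
    print(c,r,np.round(v).astype(int).tolist())
"
```

```text
2 0.1234 -43.67
1 0.1208 -43.74
0 0.1213 -44.84
3 0.1223 -45.02
2 0.1243 -44.35
3 0.1219 -44.82
0 0.12 -43.99
1 0.123 -43.62
scene 0.083 [128, 131, 134, 136, 138, 139, 140, 140, 140, 141, 144, 146, 148, 151, 153, 153, 152, 150, 148, 144, 138, 134, 130, 127, 124, 122, 118]
scene 0.088 [123, 126, 129, 132, 134, 135, 136, 136, 136, 136, 138, 141, 145, 148, 152, 153, 152, 150, 149, 147, 145, 143, 142, 142, 143, 144, 146]
scene 0.093 [126, 127, 130, 133, 135, 137, 138, 140, 141, 143, 145, 147, 150, 151, 152, 152, 152, 149, 147, 145, 142, 140, 141, 142, 144, 146, 149]
scene 0.098 [127, 128, 130, 132, 134, 135, 136, 137, 139, 142, 145, 149, 153, 155, 156, 157, 157, 157, 153, 148, 144, 141, 139, 140, 142, 145, 149]
scene 0.103 [124, 127, 129, 132, 133, 134, 134, 135, 135, 138, 140, 143, 146, 149, 151, 152, 152, 150, 148, 145, 143, 141, 139, 138, 139, 142, 145]
scene 0.108 [121, 124, 127, 129, 131, 133, 134, 135, 136, 137, 139, 142, 145, 147, 150, 151, 150, 149, 146, 144, 141, 140, 140, 140, 142, 144, 148]
top 0.083 [102, 100, 99, 100, 102, 103, 105, 107, 109, 112, 116, 120, 124, 123, 119, 116, 113, 111, 109, 106, 103, 100, 98, 99, 101, 103, 106]
top 0.088 [97, 96, 99, 101, 103, 103, 104, 105, 106, 109, 114, 118, 120, 121, 122, 120, 115, 109, 104, 103, 102, 101, 100, 100, 99, 100, 105]
top 0.093 [95, 97, 100, 103, 104, 103, 103, 103, 106, 110, 115, 119, 124, 127, 126, 122, 117, 113, 108, 103, 98, 97, 97, 99, 102, 107, 112]
top 0.098 [103, 103, 103, 103, 103, 103, 104, 105, 106, 108, 112, 116, 120, 122, 121, 118, 114, 109, 105, 101, 100, 99, 97, 98, 102, 107, 112]
top 0.103 [99, 98, 99, 101, 101, 102, 103, 103, 103, 105, 108, 111, 115, 119, 123, 124, 118, 113, 107, 105, 104, 102, 100, 99, 97, 96, 102]
top 0.108 [100, 99, 99, 98, 98, 98, 98, 98, 102, 109, 114, 117, 120, 124, 126, 123, 120, 115, 111, 108, 104, 101, 99, 98, 99, 102, 106]
```

The carousel stands at -44.3°, within about 1° of the line, so that part is good. Before reaching past the reader arm I'll check what stands on its far side.

```bash
python3 -c "
from h import *
s=snap('scene');t=snap('top')
cv2.imwrite('pics/f.png',cv2.resize(np.hstack([s['pixels'][:,200:],t['pixels'][:,200:]])[:,:,::-1],(800,467)))
for z in(-.9,-.75,0,.3): print(z,atz(s,(347,270),z),atz(t,(391,258),z))"
```

```text
-0.9 [ 0.45847032 -0.57154993 -0.9       ] [ 0.46061708 -0.55003524 -0.9       ]
-0.75 [ 0.43831802 -0.4737591  -0.75      ] [ 0.45554722 -0.50585058 -0.75      ]
0 [0.33755649 0.01519505 0.        ] [ 0.43019793 -0.28492729  0.        ]
0.3 [0.29725188 0.21077671 0.3       ] [ 0.42005821 -0.19655798  0.3       ]
```

View pics/f.png

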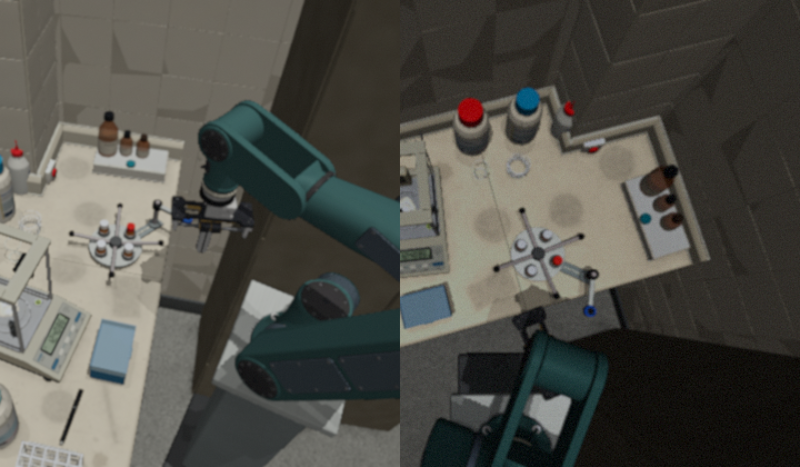

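A wall and cabinet face stand at about y = -0.5, well beyond the path. Now I'll go behind the reader arm.

Emit:
apply_moves([
  [0, 0, -0.1, 0.023, -0.038, 0, 0],
  [0, 0, -0.2, 0.046, -0.076, 0, 0],
  [0, 0, -0.3, 0.07, -0.115, 0, 0],
  [0, 0, -0.4, 0.093, -0.153, 0, 0],
  [0, 0, -0.464, 0.116, -0.191, 0, 0],
])

```text
time: 8.1
tool_pos: [0.4064, -0.2409, 0.1683]
ee_rot: [3.141, -0.0, 1.469]
wrist_force: [0.4, 0.5, 0.2]
width: 0.0007
finger_force: 0.0
```

Emit:
apply_moves([
  [0, 0, 0, 0, 0, 0, 0],
  [0, 0, 0, 0, 0, -0.03, 0],
  [0, 0, 0, 0, 0, -0.06, 0],
  [0, 0, 0, 0, 0, -0.09, 0],
  [0, 0, 0, 0, 0, -0.09, 0],
])

```text
time: 8.6
tool_pos: [0.4024, -0.2362, 0.0741]
ee_rot: [-3.133, -0.005, 1.473]
wrist_force: [-0.5, 0.4, -0.9]
width: 0.0002
finger_force: 0.0
```

```bash
python3 m.py pics/s5.png | grep -v vial; python3 -c "
import numpy as np
P=np.array([.4599,-.2093])
for b in [174.4]+list(range(170,55,-10))+[64.7]:
  A=np.radians(b);print(b,np.round(P+.052*np.array([np.cos(A),np.sin(A)])+.014*np.array([-np.sin(A),np.cos(A)]),4))"
```

```text
[ 0.40242528 -0.23623061  0.07414145] [-3.13326969 -0.00539266  1.47347789] [-0.49813008  0.4257582  -0.93733823]
scene 0.79 r 0.098 rel index mod90 48.8
scene 0.78 r 0.101 rel index mod90 43.1
scene 0.6 r 0.115 rel index mod90 42.6
scene 0.59 r 0.105 rel index mod90 44.2
scene reader_head 0.62 r 0.19 rel -28.1
scene reader_arm_middle 0.86 r 0.164 rel -17.7
top 0.8 r 0.111 rel index mod90 41.1
top 0.75 r 0.109 rel index mod90 52.2
top 0.66 r 0.098 rel index mod90 42.7
top 0.62 r 0.101 rel index mod90 43.2
top reader_head 0.85 r 0.2 rel -27.1
top reader_head 0.58 r 0.145 rel 0.7
top reader_head 0.25 r 0.321 rel -127.5
top reader_arm_middle 0.78 r 0.168 rel -17.3
174.4 [ 0.4068 -0.2182]
170 [ 0.4063 -0.2141]
160 [ 0.4062 -0.2047]
150 [ 0.4079 -0.1954]
140 [ 0.4111 -0.1866]
130 [ 0.4158 -0.1785]
120 [ 0.4218 -0.1713]
110 [ 0.429  -0.1652]
100 [ 0.4371 -0.1605]
90 [ 0.4459 -0.1573]
80 [ 0.4551 -0.1557]
70 [ 0.4645 -0.1556]
60 [ 0.4738 -0.1573]
64.7 [ 0.4695 -0.1563]
```

View pics/s5.png

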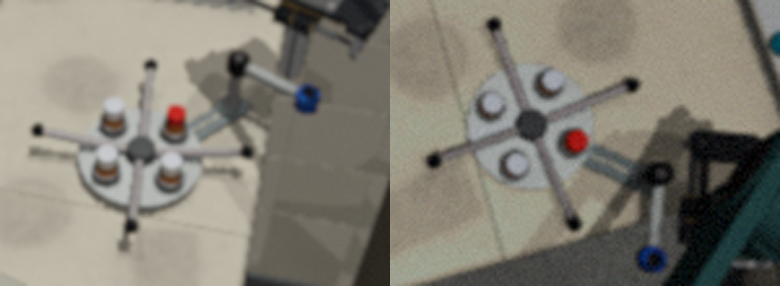

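The finger is behind the reader arm, and the carousel hasn't moved. Now I'll push the arm round.

Emit:
apply_moves([
  [0, 0, 0, 0.001, 0.0209, 0, 0],
  [0, 0, -0.077, 0.0006, 0.025, 0, 0],
  [0, 0, -0.164, 0.0003, 0.0297, 0, 0],
  [0, 0, -0.251, 0.0005, 0.0344, 0, 0],
  [0, 0, -0.339, 0.0012, 0.0391, 0, 0],
])

```text
time: 9.7
tool_pos: [0.4066, -0.2011, 0.0787]
ee_rot: [3.141, 0.003, 1.13]
wrist_force: [-0.3, -3.2, -0.7]
width: 0.0003
finger_force: 1.6
```

Emit:
apply_moves([
  [0, 0, -0.131, 0.0017, 0.0069, 0, 0],
  [0, 0, -0.262, 0.0042, 0.0134, 0, 0],
  [0, 0, -0.393, 0.0076, 0.0196, 0, 0],
  [0, 0, -0.524, 0.0117, 0.0252, 0, 0],
  [0, 0, -0.654, 0.0166, 0.0303, 0, 0],
])

```text
time: 10.2
tool_pos: [0.4226, -0.1704, 0.0786]
ee_rot: [3.141, 0.003, 0.474]
wrist_force: [-3.1, -3.1, 1.7]
width: 0.0005
finger_force: 1.6
```

Emit:
apply_moves([
  [0, 0, -0.131, 0.0055, 0.0045, 0, 0],
  [0, 0, -0.262, 0.0115, 0.0082, 0, 0],
  [0, 0, -0.393, 0.018, 0.011, 0, 0],
  [0, 0, -0.524, 0.0247, 0.0129, 0, 0],
  [0, 0, -0.654, 0.0316, 0.014, 0, 0],
])

```text
time: 10.7
tool_pos: [0.4541, -0.1559, 0.0786]
ee_rot: [3.14, 0.003, -0.18]
wrist_force: [-4.1, -1.5, 2.2]
width: 0.0005
finger_force: 1.6
```

```bash
python3 m.py pics/s6.png
```

```text
[ 0.45406995 -0.15590809  0.0785934 ] [ 3.14035718e+00  2.82717996e-03 -1.79780836e-01] [-4.08276706 -1.49629215  2.17796966]
scene 0.96 r 0.089 rel index mod90 52.6
scene 0.79 r 0.095 rel index mod90 42.5
scene 0.79 r 0.098 rel index mod90 38.2
scene 0.68 r 0.123 rel index mod90 50.3
scene vial_red_mid 0.68 r 0.126 rel 7.1
scene vial_red_mid 0.53 r 0.058 rel -5.3
scene vial_red_mid 0.5 r 0.023 rel -132.3
scene reader_head 0.73 r 0.064 rel -123.8
scene reader_head 0.51 r 0.054 rel -29.0
scene reader_arm_middle 0.45 r 0.096 rel -15.7
scene vial_white_1_mid 0.54 r 0.053 rel -175.8
top 0.97 r 0.11 rel index mod90 46.6
top 0.74 r 0.109 rel index mod90 41.3
top 0.61 r 0.099 rel index mod90 45.2
top 0.59 r 0.107 rel index mod90 38.6
top vial_white_1_mid 0.7 r 0.006 rel -67.0
top vial_white_1_mid 0.62 r 0.05 rel 171.4
top vial_white_1_mid 0.15 r 0.103 rel 130.6
```

View pics/s6.png

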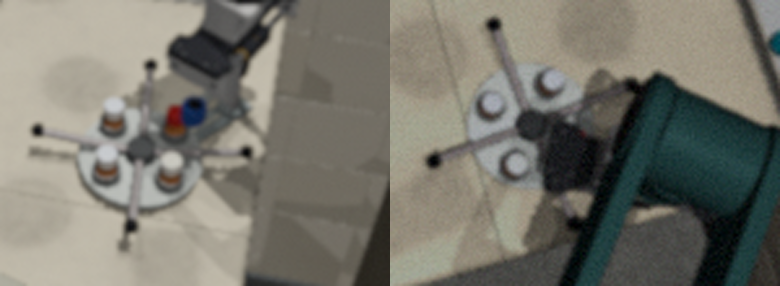

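The head is almost there, at (193,110) next to the red cap, and the carousel hasn't moved. I'll finish the push to the stop gently.

Emit:
apply_moves([
  [0, 0, -0.09, 0.0047, 0.0002, 0, 0],
  [0, 0, -0.175, 0.0094, 0.0001, 0, 0],
  [0, 0, -0.23, 0.012, -0.0001, 0, 0],
  [0, 0, -0.25, 0.0135, -0.0004, 0, 0],
  [0, 0, -0.267, 0.0148, -0.0006, 0, 0],
])

```text
time: 11.8
tool_pos: [0.4677, -0.1558, 0.0784]
ee_rot: [3.14, 0.005, -0.441]
wrist_force: [-8.7, 1.7, 5.7]
width: 0.0004
finger_force: 4.4
```

Emit:
apply_moves([
  [0, 0, -0.01, 0.0005, -0.0001, 0, 0],
  [0, 0, -0.015, 0.001, -0.0002, 0, 0],
  [0, 0, -0.015, 0.0015, -0.0003, 0, 0],
  [0, 0, -0.015, 0.0015, -0.0003, 0, 0],
  [0, 0, -0.015, 0.0015, -0.0003, 0, 0],
])

```text
time: 12.3
tool_pos: [0.4678, -0.1557, 0.0784]
ee_rot: [3.14, 0.008, -0.455]
wrist_force: [-10.0, 2.6, 7.1]
width: 0.0003
finger_force: 5.3
```

Emit:
apply_moves([
  [0, 0, 0, 0.001, -0.0003, 0, 0],
  [0, 0, 0, 0.002, -0.0007, 0, 0],
  [0, 0, 0, 0.003, -0.001, 0, 0],
  [0, 0, 0, 0.003, -0.001, 0, 0],
  [0, 0, 0, 0.003, -0.001, 0, 0],
])

```text
time: 12.8
tool_pos: [0.4678, -0.1557, 0.0784]
ee_rot: [3.139, 0.016, -0.455]
wrist_force: [-18.0, 3.8, 12.8]
width: 0.0005
finger_force: 9.3
```

The arm is firmly on its stop. Now I'll back off, lift and clear.

Emit:
apply_moves([
  [0, 0, 0, -0.01, 0.004, 0, 0],
  [0, 0, 0, -0.025, 0.01, 0, 0],
  [0, 0, 0, -0.035, 0.014, 0.005, 0],
  [0, 0, 0, -0.035, 0.014, 0.05, 0],
  [0, 0, 0, -0.035, 0.014, 0.1, 0],
])

```text
time: 13.3
tool_pos: [0.4375, -0.1426, 0.1773]
ee_rot: [-3.141, 0.005, -0.456]
wrist_force: [0.4, -0.7, 0.9]
width: 0.0005
finger_force: 0.0
```

Emit:
apply_moves([
  [0, 0, 0, -0.04, 0.01, 0.02, 0],
  [0, 0, 0, -0.08, 0.02, 0.02, 0],
  [0, 0, 0, -0.12, 0.03, 0.02, 0],
  [0, 0, 0, -0.14, 0.04, 0.02, 0],
  [0, 0, 0, -0.14, 0.04, 0.02, 0],
])

```text
time: 13.8
tool_pos: [0.2984, -0.1031, 0.1995]
ee_rot: [3.142, -0.004, -0.456]
wrist_force: [0.3, -0.2, 0.4]
width: 0.0005
finger_force: 0.0
```

```bash
python3 m.py pics/s7.png
```

```text
[ 0.29839849 -0.10305028  0.19946364] [ 3.14158437 -0.00426062 -0.45617927] [ 0.31449088 -0.23320061  0.41657673]
scene 0.84 r 0.092 rel index mod90 49.7
scene 0.8 r 0.122 rel index mod90 48.4
scene 0.79 r 0.102 rel index mod90 37.0
scene 0.67 r 0.089 rel index mod90 42.9
scene vial_red_mid 0.49 r 0.051 rel 0.0
scene reader_head 0.64 r 0.058 rel -3.0
scene reader_arm_middle 0.75 r 0.096 rel -2.3
scene vial_white_1_mid 0.67 r 0.056 rel 172.9
scene vial_white_1_mid 0.27 r 0.05 rel 88.1
top 0.84 r 0.097 rel index mod90 39.6
top 0.75 r 0.102 rel index mod90 39.7
top 0.62 r 0.11 rel index mod90 44.3
top 0.58 r 0.104 rel index mod90 48.0
top reader_head 0.84 r 0.05 rel -6.8
top reader_arm_middle 0.58 r 0.089 rel 2.6
top reader_arm_middle 0.47 r 0.052 rel -86.2
top vial_white_1_mid 0.53 r 0.052 rel -176.0
```

View pics/s7.png

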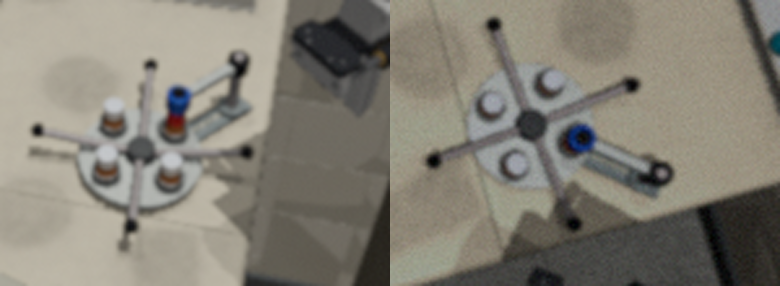

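The blue head (580,138 in the top half) hangs over the red vial, the balls are unchanged, all vials are seated and the hand is clear. Handing in.

```bash
python3 -c "
from bench import *
print(close_job())"
```

```text
the job is handed in; nothing more can be done
None
```

The job is handed in: the red-capped vial is on the index line to within about 1° by my measurement, the reader arm is on its stop with the blue head over the vial, all four vials are seated, and the hand is clear.

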